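# Build a collar stack up to the line in the gauge tube

### The arm

A 7-joint arm with a two-finger parallel gripper is mounted at the origin on a cart in front of the work surface, level with it; the furniture and walls round the work are solid. World frame = base frame: x ahead of the robot, y to its left, z up, the work surface at z = 0. Lengths are in mm, angles in rad, forces in N, time in s.
With the tool pointing down it reaches from about 350 to 900 mm from the base axis. Payload 7.2 kg.
Tool frame: the origin (TCP) lies on the mounting face of the last link; the fingertips stand robot.tip_extent ahead of it and the grasp point (between the pads) lies 163 mm ahead of it (robot.tip_extent is the distance from the TCP to the fingertips, in mm); z points along the fingers, y is the line along which they close (so a half turn about z gives the same grasp; the last joint's range is limited). The gripper opens to 88 mm and grips with 3 to 60 N. Pads are 20 mm wide; open, the fingers measure 115 mm over their backs; the gripper's body (75 mm by 178 mm) begins 61 mm behind the grasp point.
Start: joints at [1.107, 0.411, -0.013, 1.596, 0.006, 1.134, -0.082], TCP at [240.953, -576.684, 404.653] pointing down, gripper open.
Joint ranges: [-2.95, 2.95], [-0.29, 1.99], [-1.47, 1.44], [0.14, 2.54], [-1.03, 4.17], [0.13, 1.85], [-2.86, 2.86]. Speed limits (rad/s): [2.39, 2.39, 3.01, 3.01, 3.14, 3.14, 3.14].

### API

Orientations are given as a unit quaternion [w, x, y, z].
In Python, from plant import robot gives the robot as it stands.
- The arm moves only by the tool apply_moves, never from a script. Its argument "targets" is one flat list of numbers, 7 for each row, row after row: the shift along the world's x, y, z in m, then the turn, a rotation vector about the world's x, y, z in degrees, then the finger opening in m, from 0 to 0.0878. In form: [tx, ty, tz, ax, ay, az, gripper, tx, ty, tz, ax, ay, az, gripper, ...]. A call has exactly 5 rows; each row shifts and turns the commanded pose from where the row before left it; what a row does not reach is not made up. A row lasts 1/10 s, in which the tool goes at most 50 mm and 8.59 degrees, less where a joint would pass 70% of its speed; a pose out of reach is approached as far as the arm can. A call with a gripper value outside its range is refused whole. The fingers move at their own pace and stop on an object; "force" is the grip in N (left out, the last holds). Time passes only in rows, so rows that do not move let the fingers close, or fill a call up. It gives the time, the measured TCP pose, the force, the opening and the grip force at its end, in the units of the state.
- robot.get_obs(): the state, without advancing time (a new reading comes with each control period).
- robot.snapshot(name): name is "scene" or "side" or "wrist"; returns the picture (384x512x3 uint8, blue, green, red); there is no depth.
- robot.camera_info(name): a dict with "fx", "fy", "cx", "cy" (pixels), "origin" and "rotation" of the camera in the world; the wrist camera has in their place "hand_eye" (4x4, takes a point from camera to tool coordinates, whose origin is the TCP and whose axes are the flange's). Camera axes: x right, y down, z forward; pixel columns grow to the right and rows downward; lengths in mm; the calibration is good to about 2 mm. The wrist camera is an equidistant fisheye: a pixel r from the principal point sees the ray r / f radians off the axis. A picture is of the moment at which its call begins: read the wrist's pose just before it. camera_info takes no time and is no camera call.
- robot.sign_off(): hands the job in; it is judged then, once.
Trained networks look in the newest picture that a camera, given by its name, has taken for a name from the list of things; names that differ only in an ending like _2 or _b are one class to them, and where a whole thing is asked for, a point or a joint stands for the part that bears it (a point fixed in the world has none). Each returns a list of dicts, best first, with "p" (0 to 1); they miss things now and then, are a little off and sometimes report something else, mostly with a low value. They report only what shows in the picture. A call takes as long as a camera call. They do not tell look-alikes from the thing itself.
- robot.spot_in(camera, name): "point" ([x, y, z] in mm, in world coordinates, good to about 4 mm: the middle of the surface that is visible of it).
- robot.place_of(camera, name): "point" ([x, y, z] in mm, in world coordinates, good to about 4 mm: a listed point, or the origin of a listed thing).
The state is a dict: "time": time; "qpos": joint angles; "qvel": joint speeds; "joint_torque": joint torques, N m; "eef_pos": TCP position; "tool_rot": TCP orientation; "ft_force": force on the tool from outside, world axes, zero at the start; "wrist_torque": the same for the moment, N m; "gripper_width": finger opening in mm; "grasp_force": force on a finger pad.
Only numpy, scipy, OpenCV 4.12 (cv2) and the standard library are available. Lean on these libraries where they do the work, as an engineer would, in place of code of your own. Each camera call takes 0.05 s, during which the arm holds its last target. There are 200 camera calls.

### The job

Stack the matching black shaft collars flat in the clear gauge tube until the top of the stack is level with the red line, one collar on top of the other. Leave the light aluminium spacer where it lies: it is too thick for this stack.

Things in the scene. Friction and masses are not known exactly. Their poses are not given: they have to be found in the camera images.
- gauge_floor (a point): Centre of the floor inside the empty gauge tube; its z axis points up along the tube. The gauge is fixed to the bench: a round aluminium foot 84 mm across and 8 mm high, on it an upright clear plastic tube with 54 mm bore and 62 mm outside diameter, open at the top. The floor is the top of the foot, 8 mm above the bench. The rim is 34 mm above the floor. A red line round the tube, 2 mm wide, has its middle 28 mm above the floor.
- collar_a_mid (a point): Centre (half-way up) of a loose black machined shaft collar, a flat ring 36 mm in diameter and 14 mm thick, lying flat on the bench. z is its axis. Weighs about 60 g. It fits the tube with 9 mm to spare all round and may be let fall from the tube's mouth.
- collar_b_mid (a point): Centre of the second loose black shaft collar, the same as the first: 36 mm in diameter, 14 mm thick. Two collars stacked flat are 28 mm high. The order does not matter.
- spacer_mid (a point): Centre of a loose light aluminium spacer ring, 30 mm in diameter and 18 mm thick, lying flat on the bench. Not wanted in the tube. (A black roll of tape, 57 mm across, also lies farther back; it is not a collar.)
Not all that is in view belongs to the job. Leave any pink look-alike of the part that bears gauge_floor alone. What is shaped like the part that bears collar_b_mid but orange or yellow is not meant.

How it is judged:
By the outcome, as a careful person would: the job done as asked, in the order asked, and still so for the second after the job is handed in, with the robot touching nothing.
It also fails if it takes over 51 s, if anything falls off the work surface, if the arm or the gripper's body presses on something with over 40 N, if the wrist force passes 120 N, or if a joint passes its speed limit or range.

## Working session

There is one attempt and no reset: what is moved stays moved. The work goes in short steps, Python scripts to look and compute and a tool call to move; the robot and the scene stay as the last step left them, time stands still between calls to the robot, and variables do not carry over. Pictures are saved under pics/ and viewed, at most 10 in all, crops included, and the job is handed in when it is done.

Besides the shell and the picture viewer there is one more tool, called after "Request:" by a JSON object that holds its "api" and its "payload", one argument or row to a line. apply_moves: Moves the arm, as the interface text tells. Its arguments: {"type":"object","properties":{"targets":{"type":"array","items":{"type":"number"}},"force":{"type":"number"}},"required":["targets"]}

```bash
mkdir -p pics; python3 - <<'E'
from plant import robot
import cv2,numpy as np
o=robot.get_obs();print(o['time'],o['eef_pos'],o['tool_rot'],o['gripper_width'],robot.tip_extent)
a=[]
for c in("scene","side"):
    im=robot.snapshot(c);cv2.imwrite(f"pics/{c}0.png",im)
    for n in("gauge_floor","collar_a_mid","spacer_mid"):
        print(c,n,[(np.round(d["point"]).tolist(),round(d["p"],2)) for d in robot.place_of(c,n)])
    i=robot.camera_info(c);print(i)
E
```

```text
0.0 [ 240.84344988 -576.50152167  403.83019737] [-7.51142694e-04  9.80480603e-01  1.96614292e-01 -2.07511015e-04] 87.89241323445522 182.0
scene gauge_floor [([484.0, -310.0, 6.0], 0.71), ([511.0, -179.0, 7.0], 0.61)]
scene collar_a_mid []
scene spacer_mid [([462.0, -408.0, 7.0], 0.57)]
{'fx': 470.7735727195674, 'fy': 470.7735727195674, 'cx': 254.047623934586, 'cy': 192.21336753376983, 'origin': array([145.2405014 , 530.17087455, 905.25475819]), 'rotation': array([ 0.10523642, -0.25831474,  0.8879101 , -0.36580656])}
side gauge_floor [([514.0, -174.0, 6.0], 0.79), ([481.0, -308.0, 9.0], 0.71)]
side collar_a_mid [([563.0, -391.0, 7.0], 0.56)]
side spacer_mid [([460.0, -407.0, 6.0], 0.68)]
{'fx': 371.05749984004797, 'fy': 371.05749984004797, 'cx': 250.14805849787246, 'cy': 196.3383441598121, 'origin': array([  466.39202795, -1003.29716904,   589.727968  ]), 'rotation': array([-0.4757525 ,  0.8774884 , -0.05006693,  0.03416081])}
```

View pics/scene0.png

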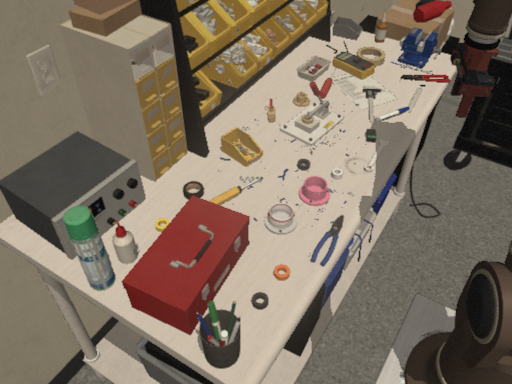

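View pics/side0.png

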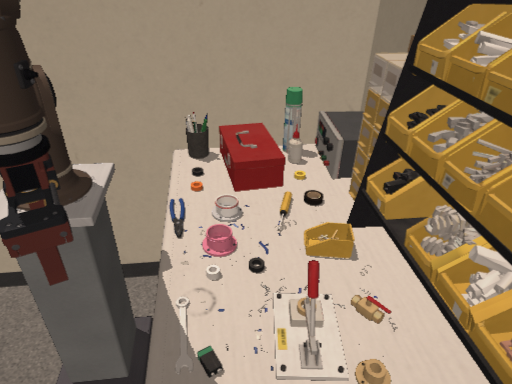

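The side view shows two gauges. The clear one at scene (281,216) / side (227,207) fits the description, and the pink one at scene (316,190) is the decoy. Black rings are at scene (304,164) and (260,300), side (256,265) and (197,171). The ring at scene (193,188) / side (313,197) is the larger tape roll. Orange and yellow rings are decoys, and the spacer is at side (213,272). I'll measure the candidates by triangulation and check them in one enlarged crop.

```bash
cat > h.py <<'E'
from plant import robot
import cv2,numpy as np
from scipy.spatial.transform import Rotation as R
def rot(q): return R.from_quat(q,scalar_first=True)
def plane(c,px,z):
    i=robot.camera_info(c)
    d=rot(i['rotation']).apply([(px[0]-i['cx'])/i['fx'],(px[1]-i['cy'])/i['fy'],1.])
    return i['origin']+d*(z-i['origin'][2])/d[2]
def dark(im,px,w=14,th=75):
    x,y=px;c=im[y-w:y+w,x-w:x+w].max(2);m=(c<th).astype(np.uint8)
    n,l,s,ce=cv2.connectedComponentsWithStats(m,connectivity=8)
    k=1+np.argmax(s[1:,4]);b=s[k]; return (x-w+b[0]+(b[2]-1)/2,y-w+b[1]+(b[3]-1)/2),b[2:]
def wrist_plane(px,z,o):
    i=robot.camera_info("wrist");u=np.array([(px[0]-i['cx'])/i['fx'],(px[1]-i['cy'])/i['fy']])
    t=np.linalg.norm(u);d=np.r_[u/t*np.sin(t),np.cos(t)]
    H=np.array(i['hand_eye']);r=rot(o['tool_rot'])
    p=np.array(o['eef_pos'])+r.apply(H[:3,3]);d=r.apply(H[:3,:3]@d)
    return p+d*(z-p[2])/d[2]
E
python3 - <<'E'
from h import *
s=cv2.imread("pics/scene0.png");d=cv2.imread("pics/side0.png")
for n,a,b in(("A",(304,164),(256,265)),("B",(260,300),(197,171)),("tape",(193,188),(313,197))):
    for c,im,p in(("scene",s,a),("side",d,b)):
        q,wh=dark(im,p); print(n,c,q,wh,np.round(plane(c,q,7)))
for c,p in(("scene",(281,212)),("side",(227,204)),("side",(197,186)),("scene",(282,271))):print(c,p,np.round(plane(c,p,25)),np.round(plane(c,p,7)))
cr=[cv2.resize(im[y-22:y+22,x-22:x+22],(260,260),interpolation=2) for im,(x,y) in((s,(304,164)),(s,(260,300)),(s,(281,216)),(d,(256,265)),(d,(197,171)),(d,(227,207)))]
cv2.imwrite("pics/crop1.png",np.vstack([np.hstack(cr[:3]),np.hstack(cr[3:])]))
E
```

```text
A scene (np.float64(303.0), np.float64(166.0)) [11  5 23] [ 559. -386.    7.]
A side (np.float64(256.0), np.float64(265.0)) [ 15  15 172] [ 560. -396.    7.]
B scene (np.float64(259.5), np.float64(305.0)) [14  7 51] [426.  62.   7.]
B side (np.float64(197.5), np.float64(171.5)) [10  8 70] [431.  48.   7.]
tape scene (np.float64(193.0), np.float64(190.0)) [ 19  17 116] [ 764. -141.    7.]
tape side (np.float64(313.0), np.float64(198.0)) [ 19  15 138] [ 760. -141.    7.]
scene (281, 212) [ 516. -185.   25.] [ 523. -199.    7.]
side (227, 204) [ 511. -173.   25.] [ 512. -147.    7.]
side (197, 186) [431. -71.  25.] [430. -41.   7.]
scene (282, 271) [424. -30.  25.] [429. -41.   7.]
```

View pics/crop1.png

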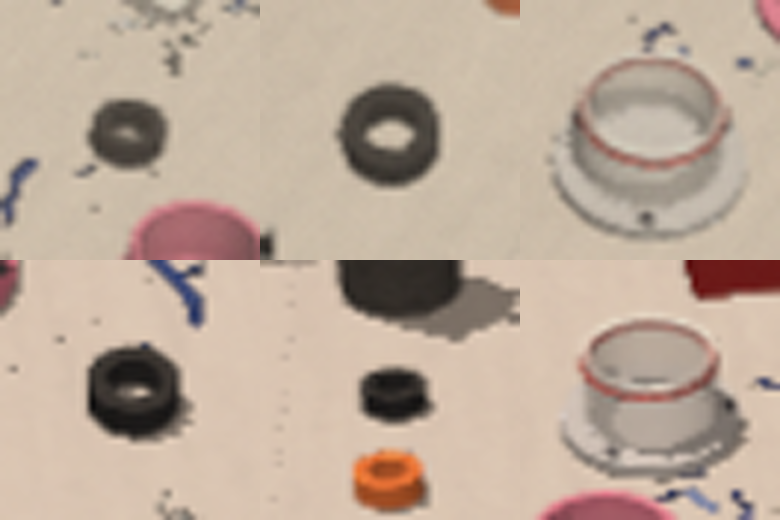

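Both black rings match the collars: short, black and about 36 mm across. The third column is the clear gauge. I take A ≈ (560,-392), B ≈ (428,50) and the gauge ≈ (512,-176), and move above A first.

Request:
{"api": "apply_moves", "payload": {
  "targets": [0.04,0.023,0,0,0,0,0.0878,0.04,0.023,0,0,0,0,0.0878,0.04,0.023,0,0,0,0,0.0878,0.04,0.023,0,0,0,0,0.0878,0.04,0.023,0,0,0,0,0.0878],
  "force": 20
}}

```text
time: 0.9
eef_pos: [442.3, -460.6, 404.8]
tool_rot: [0.0, 0.981, 0.197, 0.0]
ft_force: [0.7, -1.9, 0.6]
gripper_width: 87.8
grasp_force: 0.0
```

Request:
{"api": "apply_moves", "payload": {
  "targets": [0.04,0.023,0,0,0,0,0.0878,0.04,0.023,0,0,0,0,0.0878,0.039,0.023,-0.02,0,0,0,0.0878,0,0,-0.04,0,0,0,0.0878,0,0,-0.03,0,0,0,0.0878]
}}

```text
time: 1.4
eef_pos: [561.4, -390.6, 312.7]
tool_rot: [-0.0, 0.98, 0.198, 0.0]
ft_force: [-0.3, 0.1, -0.6]
gripper_width: 87.8
grasp_force: 0.0
```

```bash
python3 - <<'E'
from h import *
o=robot.get_obs();im=robot.snapshot("wrist");cv2.imwrite("pics/w1.png",im)
print(o['time'],o['eef_pos'],o['tool_rot'],o['qpos'])
i=robot.camera_info("wrist");print(i)
print(robot.place_of("wrist","collar_a_mid"))
# surroundings of B in side/scene
for c,p in(("side",(197,156)),("side",(237,185)),("side",(281,183)),("side",(224,158)),("scene",(133,288)),("scene",(183,318)),("scene",(220,360))):print(c,p,np.round(plane(c,p,0)))
print(plane("scene",(260,300),7))
E
```

```text
1.4 [ 561.44272868 -390.57045857  312.65267002] [-4.73577062e-04  9.80110956e-01  1.98449714e-01  6.69788854e-06] [ 0.6058505   0.59410339 -0.10368789  1.52710895  0.06701384  1.02448899
 -0.68630104]
{'fx': 297.3186396354542, 'fy': 297.3186396354542, 'cx': 256.8817339757798, 'cy': 191.5790831281032, 'hand_eye': array([[-3.95856290e-04, -9.53932960e-01, -3.00019586e-01,
         8.22434932e+01],
       [ 9.99999846e-01, -2.60768577e-04, -4.90302955e-04,
         7.35257137e-02],
       [ 3.89480468e-04, -3.00019734e-01,  9.53932916e-01,
         1.97774236e+01],
       [ 0.00000000e+00,  0.00000000e+00,  0.00000000e+00,
         1.00000000e+00]])}
[{'point': [563.8, -391.8, 7.0], 'p': 0.56}]
side (197, 156) [429. 172.   0.]
side (237, 185) [550. -36.   0.]
side (281, 183) [687. -38.   0.]
side (224, 158) [522. 147.   0.]
scene (133, 288) [691. 174.   0.]
scene (183, 318) [550. 173.   0.]
scene (220, 360) [429. 207.   0.]
[431.60169192  50.94436533   7.        ]
```

View pics/w1.png

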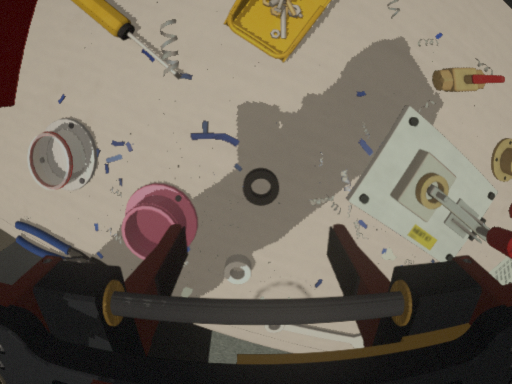

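The collar is at (261,187), clearly black and ring-shaped. The pink cup at (160,220) and the spacer at (238,273) are clear of the fingers. I'll compute the correction.

```bash
python3 - <<'E'
from h import *
o=robot.get_obs();im=cv2.imread("pics/w1.png")
q,wh=dark(im,(261,187),w=26,th=60);print(q,wh,wrist_plane(q,10,o),o['eef_pos'])
# gauge rim, from picture
for p in((51,160),):print(wrist_plane(p,40,o))
E
```

```text
(np.float64(261.0), np.float64(186.0)) [ 35  37 754] [ 558.29890937 -393.91288996   10.        ] [ 558.95027006 -391.52246972  309.70613476]
[ 509.80187143 -181.26596468   40.        ]
```

Request:
{"api": "apply_moves", "payload": {
  "targets": [0,-0.002,-0.04,0,0,0,0.0878,0,0,-0.04,0,0,0,0.0878,0,0,-0.03,0,0,0,0.0878,0,0,0,0,0,0,0.0878,0,0,0,0,0,0,0.0878]
}}

```text
time: 2.0
eef_pos: [560.4, -395.4, 206.4]
tool_rot: [0.0, 0.981, 0.196, 0.0]
ft_force: [-0.4, -0.9, 0.4]
gripper_width: 87.7
grasp_force: 0.0
```

Request:
{"api": "apply_moves", "payload": {
  "targets": [0,0,-0.015,0,0,0,0.0878,0,0,0,0,0,0,0.03,0,0,0,0,0,0,0.03,0,0,0,0,0,0,0.03,0,0,0,0,0,0,0.03]
}}

```text
time: 2.5
eef_pos: [560.1, -394.8, 190.3]
tool_rot: [0.0, 0.98, 0.197, 0.0]
ft_force: [0.2, 0.2, 0.3]
gripper_width: 59.4
grasp_force: 0.0
```

Request:
{"api": "apply_moves", "payload": {
  "targets": [0,0,0,0,0,0,0.03,0,0,0,0,0,0,0.03,0,0,0,0,0,0,0.03,0,0,0,0,0,0,0.03,0,0,0,0,0,0,0.03]
}}

```text
time: 3.0
eef_pos: [560.0, -394.7, 189.7]
tool_rot: [0.0, 0.98, 0.197, -0.0]
ft_force: [-0.4, 0.1, -0.2]
gripper_width: 34.4
grasp_force: 20.0
```

Request:
{"api": "apply_moves", "payload": {
  "targets": [0,0,0.03,0,0,0,0.03,0,0,0.04,0,0,0,0.03,0,0.02,0.03,0,0,0,0.03,-0.01,0.04,0,0,0,0,0.03,-0.01,0.04,0,0,0,0,0.03]
}}

```text
time: 3.5
eef_pos: [539.8, -294.1, 290.8]
tool_rot: [0.001, 0.981, 0.196, 0.001]
ft_force: [0.3, 1.5, -0.9]
gripper_width: 34.5
grasp_force: 20.0
```

Request:
{"api": "apply_moves", "payload": {
  "targets": [-0.01,0.04,0,0,0,0,0.03,-0.01,0.04,0,0,0,0,0.03,-0.009,0.037,0,0,0,0,0.03,0,0,0,0,0,0,0.03,0,0,0,0,0,0,0.03]
}}

```text
time: 4.0
eef_pos: [511.0, -177.0, 290.0]
tool_rot: [0.0, 0.98, 0.198, 0.0]
ft_force: [0.2, -0.4, -1.4]
gripper_width: 34.3
grasp_force: 20.0
```

```bash
python3 - <<'E'
from h import *
o=robot.get_obs();im=robot.snapshot("wrist");cv2.imwrite("pics/w2.png",im)
print(o['time'],o['eef_pos'],o['tool_rot'],o['gripper_width'],o['grasp_force'])
print(robot.place_of("wrist","gauge_floor"),robot.place_of("wrist","collar_a_mid"))
robot.snapshot("side");print([d['point'] for d in robot.place_of("side","gauge_floor")])
E
```

```text
4.0 [ 511.03402398 -177.01162168  289.95758132] [2.10235685e-04 9.80288781e-01 1.97569801e-01 1.86738260e-04] 34.29241610838217 19.99580335104838
[{'point': [477.5, -306.8, 11.3], 'p': 0.79}, {'point': [509.1, -176.2, 12.1], 'p': 0.57}] [{'point': [516.0, -173.9, 107.3], 'p': 0.68}]
[[516.2, -171.6, 6.8], [481.4, -307.7, 6.9]]
```

View pics/w2.png

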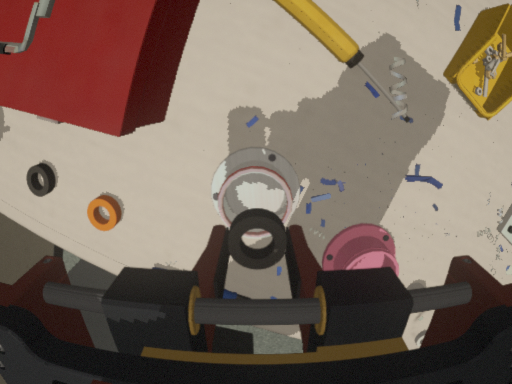

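The collar is held level, with its top at about (258,238). The clear gauge rim below is centred at about (256,201).

```bash
python3 - <<'E'
from h import *
o=robot.get_obs()
# rim ends along the image axes at rim height, foot ends on foot top
L,Rr,T,B=[wrist_plane(p,42,o) for p in((218,202),(293,202),(256,166),(256,236))]
print("rim",np.round((L+Rr)/2,1),np.linalg.norm(L-Rr),np.round((T+B)/2,1),np.linalg.norm(T-B))
L,Rr,T=[wrist_plane(p,8,o) for p in((211,190),(299,190),(254,148))]
print("foot",np.round((L+Rr)/2,1),np.linalg.norm(L-Rr),np.round(T,1))
L,Rr,T,B=[wrist_plane(p,114,o) for p in((229,238),(287,238),(258,209),(258,268))]
print("collar",np.round((L+Rr)/2,1),np.linalg.norm(L-Rr),np.round((T+B)/2,1),np.linalg.norm(T-B))
E
```

```text
rim [ 512.1 -177.3   42. ] 61.243499817800235 [ 511.9 -177.8   42. ] 60.55753774646017
foot [ 511.6 -176.8    8. ] 81.66845797128506 [ 547.4 -161.1    8. ]
collar [ 515.7 -177.7  114. ] 33.89211139525537 [ 514.6 -178.2  114. ] 38.809888988955656
```

Request:
{"api": "apply_moves", "payload": {
  "targets": [-0.003,0,-0.02,0,0,0,0.03,0,0,-0.02,0,0,0,0.03,0,0,-0.015,0,0,0,0.03,0,0,-0.008,0,0,0,0.03,0,0,0,0,0,0,0.03]
}}

```text
time: 4.75
eef_pos: [507.7, -178.1, 225.6]
tool_rot: [-0.0, 0.981, 0.196, -0.001]
ft_force: [0.2, 0.1, -0.2]
gripper_width: 34.3
grasp_force: 20.0
```

Request:
{"api": "apply_moves", "payload": {
  "targets": [0,0,0,0,0,0,0.03,0,0,0,0,0,0,0.06,0,0,0,0,0,0,0.06,0,0,0,0,0,0,0.06,0,0,0,0,0,0,0.06]
}}

```text
time: 5.25
eef_pos: [508.1, -177.7, 227.0]
tool_rot: [0.0, 0.98, 0.197, 0.0]
ft_force: [-0.1, 0.5, -0.7]
gripper_width: 59.2
grasp_force: 0.0
```

Request:
{"api": "apply_moves", "payload": {
  "targets": [0,0,0.03,0,0,0,0.0878,0,0,0.04,0,0,0,0.0878,0,0,0.03,0,0,0,0.0878,0,0,0,0,0,0,0.0878,0,0,0,0,0,0,0.0878]
}}

```text
time: 5.75
eef_pos: [507.9, -177.7, 327.2]
tool_rot: [0.0, 0.98, 0.197, 0.001]
ft_force: [-0.4, -0.5, -0.3]
gripper_width: 87.9
grasp_force: 0.0
```

```bash
python3 - <<'E'
from h import *
o=robot.get_obs();im=robot.snapshot("wrist");cv2.imwrite("pics/w3.png",im)
print(o['time'],o['eef_pos'],o['gripper_width'])
print(robot.place_of("wrist","collar_a_mid"))
E
```

```text
5.75 [ 507.93568902 -177.6976892   327.23428215] 87.86670629030793
[{'point': [514.8, -175.8, 16.4], 'p': 0.61}]
```

View pics/w3.png

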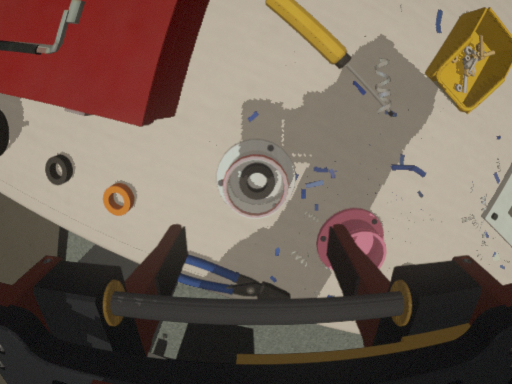

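The first collar lies flat in the tube at (257,181). Next is collar B, the black ring at (59,169). I'll turn 24° on the way to keep the gripper body away from the pen cup and toolbox.

Request:
{"api": "apply_moves", "payload": {
  "targets": [-0.013,0.038,0,0,0,6,0.0878,-0.013,0.038,0,0,0,6,0.0878,-0.013,0.038,0,0,0,6,0.0878,-0.013,0.038,0,0,0,6,0.0878,-0.013,0.038,0,0,0,0,0.0878]
}}

```text
time: 6.35
eef_pos: [441.8, 13.6, 325.4]
tool_rot: [-0.001, 0.917, 0.398, -0.001]
ft_force: [-0.7, 0.3, 0.1]
gripper_width: 87.6
grasp_force: 0.0
```

Request:
{"api": "apply_moves", "payload": {
  "targets": [-0.012,0.038,0,0,0,0,0.0878,0,0,-0.03,0,0,0,0.0878,0,0,0,0,0,0,0.0878,0,0,0,0,0,0,0.0878,0,0,0,0,0,0,0.0878]
}}

```text
time: 6.85
eef_pos: [431.3, 49.6, 296.9]
tool_rot: [-0.0, 0.918, 0.395, -0.0]
ft_force: [-0.4, -0.6, -0.1]
gripper_width: 87.8
grasp_force: 0.0
```

```bash
python3 - <<'E'
from h import *
o=robot.get_obs();im=robot.snapshot("wrist");cv2.imwrite("pics/w4.png",im)
print(o['time'],o['eef_pos'],o['tool_rot'],o['gripper_width'])
print(robot.place_of("wrist","collar_a_mid"))
q,wh=dark(im,(257,190),w=30,th=60);print(q,wh,wrist_plane(q,10,o))
E
```

```text
6.85 [431.33720449  49.61606469 296.9197701 ] [-4.12189459e-05  9.18472226e-01  3.95485441e-01 -1.84024717e-04] 87.75267045111629
[]
(np.float64(257.5), np.float64(198.0)) [12  5 23] [425.88069155  43.51462161  10.        ]
```

View pics/w4.png

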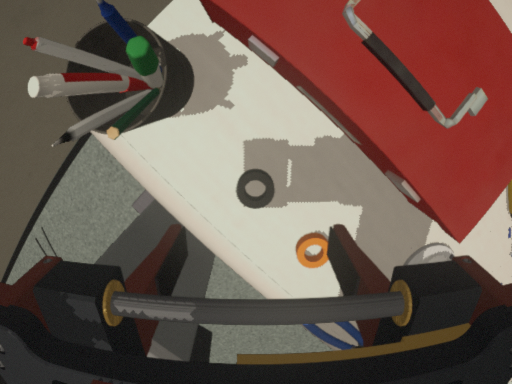

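The collar is at (255.5,188), the orange decoy at (313,250), and the cup and toolbox are ahead of the gripper body.

```bash
python3 - <<'E'
from h import *
o=robot.get_obs()
for z in(10,):print(wrist_plane((255.5,188),z,o))
for z in(60,130):print(wrist_plane((60,143),z,o),wrist_plane((240,100),z,o))
print(o['eef_pos'])
E
```

```text
[431.67566604  51.97654445  10.        ]
[348.12043716 208.16662301  60.        ] [479.70356069 118.51488356  60.        ]
[393.10194352 176.4041478  130.        ] [482.33295269 115.60824199 130.        ]
[431.42480878  49.63636068 297.21432725]
```

Request:
{"api": "apply_moves", "payload": {
  "targets": [0,0.002,-0.035,0,0,0,0.0878,0,0,-0.035,0,0,0,0.0878,0,0,-0.025,0,0,0,0.0878,0,0,-0.012,0,0,0,0.0878,0,0,0,0,0,0,0.0878]
}}

```text
time: 7.45
eef_pos: [430.8, 52.0, 188.9]
tool_rot: [-0.0, 0.918, 0.396, -0.001]
ft_force: [-0.3, -0.8, -0.0]
gripper_width: 88.3
grasp_force: 0.0
```

Request:
{"api": "apply_moves", "payload": {
  "targets": [0,0,0,0,0,0,0.03,0,0,0,0,0,0,0.03,0,0,0,0,0,0,0.03,0,0,0,0,0,0,0.03,0,0,0,0,0,0,0.03]
}}

```text
time: 7.95
eef_pos: [431.1, 52.3, 190.1]
tool_rot: [0.0, 0.918, 0.396, 0.0]
ft_force: [-0.2, 1.0, 0.1]
gripper_width: 51.5
grasp_force: 0.0
```

Request:
{"api": "apply_moves", "payload": {
  "targets": [0,0,0,0,0,0,0.03,0,0,0,0,0,0,0.03,0,0,0,0,0,0,0.03,0,0,0,0,0,0,0.03,0,0,0,0,0,0,0.03]
}}

```text
time: 8.45
eef_pos: [431.0, 52.3, 189.7]
tool_rot: [0.0, 0.918, 0.396, 0.0]
ft_force: [-0.7, -0.2, 2.1]
gripper_width: 35.0
grasp_force: 20.0
```

Request:
{"api": "apply_moves", "payload": {
  "targets": [0,0,0.03,0,0,0,0.03,0,0,0.04,0,0,0,0.03,0,0,0.03,0,0,0,0.03,0.013,-0.037,0,0,0,0,0.03,0.013,-0.037,0,0,0,0,0.03]
}}

```text
time: 8.95
eef_pos: [457.5, -21.8, 291.0]
tool_rot: [0.001, 0.918, 0.398, 0.001]
ft_force: [0.7, 0.8, -0.4]
gripper_width: 34.5
grasp_force: 20.0
```

Request:
{"api": "apply_moves", "payload": {
  "targets": [0.014,-0.039,0,0,0,0,0.03,0.014,-0.039,0,0,0,0,0.03,0.014,-0.039,0,0,0,0,0.03,0.013,-0.038,0,0,0,0,0.03,0,0,0,0,0,0,0.03]
}}

```text
time: 9.45
eef_pos: [512.4, -182.4, 289.2]
tool_rot: [0.001, 0.92, 0.393, -0.0]
ft_force: [-0.0, -0.4, -0.6]
gripper_width: 34.0
grasp_force: 20.0
```

```bash
sleep 0; python3 - <<'E'
from h import *
robot.snapshot("side")
o=robot.get_obs();im=robot.snapshot("wrist");cv2.imwrite("pics/w5.png",im)
print(o['time'],o['eef_pos'],o['tool_rot'],o['gripper_width'])
print(robot.place_of("wrist","collar_a_mid"))
cv2.imwrite("pics/w5c.png",cv2.resize(im[130:290,160:360],(800,640))[:600])
E
```

```text
9.5 [ 511.87964836 -179.44194357  289.01384776] [ 1.04524164e-04  9.19111279e-01  3.93997854e-01 -3.70411474e-04] 34.6656317428206
[{'point': [511.1, -176.4, 16.0], 'p': 0.7}]
```

View pics/w5c.png

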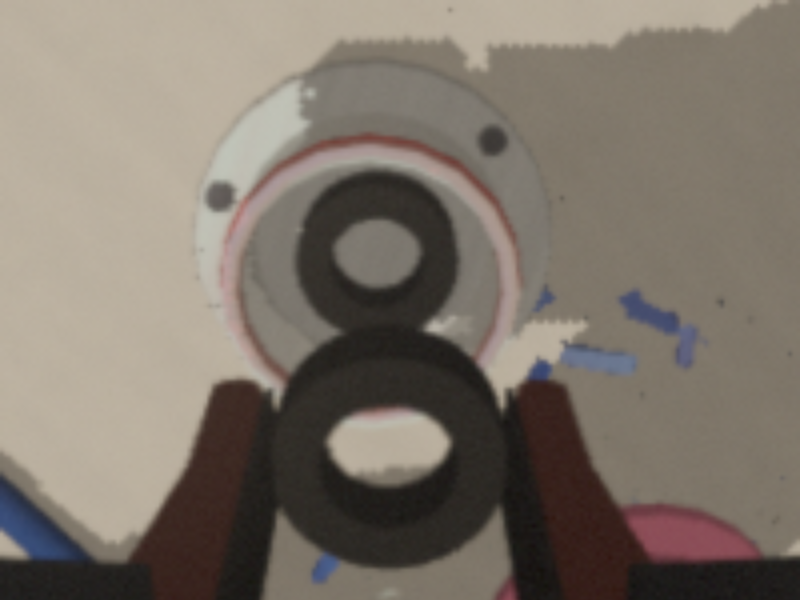

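The held collar's top face is centred near crop (390,460), the seated collar's top at about (378,252), and the rim at about (372,283).

```bash
python3 - <<'E'
from h import *
o=robot.get_obs();f=lambda x,y,z:wrist_plane((160+x/4,130+y/4),z,o)
print(o['eef_pos'])
for n,(l,r,y),z in(("rim",(220,523,285),42),("low",(298,458,258),22),("held",(273,508,460),114)):
    a,b=f(l,y,z),f(r,y,z);print(n,np.round((a+b)/2,1),np.linalg.norm(a-b))
E
```

```text
[ 511.62422762 -176.11526152  289.13434825]
rim [ 510.5 -171.6   42. ] 61.72161688896594
low [ 510.9 -172.9   22. ] 35.04944484230244
held [ 511.9 -175.8  114. ] 34.621350825510426
```

Request:
{"api": "apply_moves", "payload": {
  "targets": [-0.001,0,-0.02,0,0,0,0.03,0,0,-0.02,0,0,0,0.03,0,0,-0.015,0,0,0,0.03,0,0,-0.008,0,0,0,0.03,0,0,0,0,0,0,0.03]
}}

```text
time: 10.1
eef_pos: [510.6, -175.3, 225.8]
tool_rot: [-0.001, 0.918, 0.397, -0.001]
ft_force: [-1.0, -0.3, -1.0]
gripper_width: 34.4
grasp_force: 20.0
```

Request:
{"api": "apply_moves", "payload": {
  "targets": [0,0,0,0,0,0,0.03,0,0,0,0,0,0,0.03,0,0,0,0,0,0,0.06,0,0,0,0,0,0,0.06,0,0,0,0,0,0,0.06]
}}

```text
time: 10.6
eef_pos: [511.0, -176.8, 227.0]
tool_rot: [0.0, 0.918, 0.396, 0.0]
ft_force: [-0.1, 0.2, -0.3]
gripper_width: 54.8
grasp_force: 0.0
```

Request:
{"api": "apply_moves", "payload": {
  "targets": [0,0,0,0,0,0,0.0878,0,0,0.03,0,0,0,0.0878,0,0,0.04,0,0,0,0.0878,0,0,0.03,0,0,0,0.0878,0,0,0,0,0,0,0.0878]
}}

```text
time: 11.1
eef_pos: [512.2, -176.9, 330.9]
tool_rot: [0.002, 0.918, 0.396, 0.003]
ft_force: [0.4, -0.3, -0.0]
gripper_width: 87.4
grasp_force: 0.0
```

```bash
python3 - <<'E'
from h import *
w=robot.snapshot("wrist");o=robot.get_obs();print(o['time'],o['eef_pos'],o['gripper_width'])
s=robot.snapshot("side");print(robot.place_of("side","collar_a_mid"))
a=cv2.resize(w[120:260,190:330],(400,400),interpolation=2);b=cv2.resize(s[180:230,202:252],(400,400),interpolation=2)
cv2.imwrite("pics/fin.png",np.hstack([a,b]))
E
```

```text
11.15 [ 511.49263674 -176.86898993  328.68670276] 87.93215996402661
[]
```

View pics/fin.png

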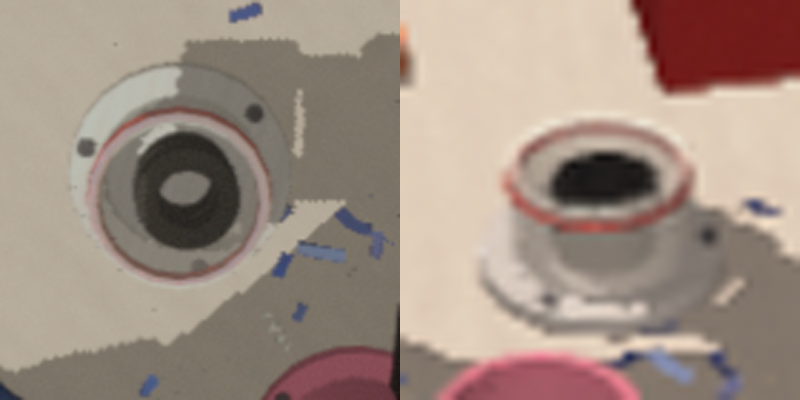

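Both collars lie flat and concentric in the tube: wrist crop (185,190), and side crop (605,178) with the top at the red line. The gripper is clear, so I'm handing in.

```bash
python3 -c "
from plant import robot
print(robot.sign_off())"
```

```text
the job is handed in; nothing more can be done
None
```

I stacked both black collars flat in the clear gauge tube, with the top of the stack level with the red line by camera view, and never touched the spacer; I handed the job in at about 11 s.

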